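# Test the guard relay, then index the horn carriage into its detent

## Robot

A 7-joint arm with a two-finger parallel gripper is mounted at the origin on the work surface. World frame = base frame: x ahead of the robot, y to its left, z up, the work surface at z = 0. Lengths are in m, angles in rad, forces in N, time in s.
With the tool pointing down it reaches from about 0.4 to 0.925 m from the base axis. Payload 5.6 kg.
Tool frame: the origin (TCP) lies on the centre line of the jaws, within the pads' length; the fingertips stand 11 mm ahead of it and the grasp point (between the pads) lies 8 mm behind it; z points along the fingers, y is the direction in which the jaws open and shut (so a half turn about z gives the same grasp; the last joint's range is limited). The gripper opens to 85 mm and grips with 20 to 120 N. Pads are 22 mm wide; open, the fingers measure 114 mm over their backs; the gripper's body (76 mm by 85 mm) begins 54 mm behind the grasp point. The pads swing forward as they close: fully open they stand 13 mm farther back than shut.
Start: joints at [-1.324, 0.468, -0.012, 1.603, 0.006, 1.071, -0.056], TCP at [0.186, 0.623, 0.213] pointing down, gripper open.
Joint ranges: [-2.53, 2.53], [-0.31, 2.02], [-1.57, 1.55], [0.28, 2.44], [-1.29, 4.43], [0.15, 1.84], [-2.92, 2.92]. Speed limits (rad/s): [2.57, 2.57, 3.14, 3.14, 3.14, 3.14, 3.14].

## Interface

Orientations are given as a unit quaternion [x, y, z, w].
In Python, from station import ctrl gives the robot as it stands. The module is installed in compiled form; this text tells all that it offers.
- The arm moves only by the shell command python3 -m jog 'ROWS' [OPENING] [FORCE]. ROWS is JSON, a list that holds one entry, the list of rows, each a list of 6 numbers: the shift along the tool's x, y, z in mm, then the turn, a rotation vector about the tool's x, y, z in rad. In form: [[[tx, ty, tz, rx, ry, rz], ...]]. A call has 1 to 20 rows; each row shifts and turns the commanded pose from where the row before left it, along the tool's axes as they then stand; what a row does not reach is not made up. A row lasts 1/10 s, in which the tool goes at most 50 mm and 8.59 degrees, less where a joint would pass 70% of its speed; a pose out of reach is approached as far as the arm can. A call is refused whole if a number of a shift passes 50 or a number of a turn 0.15, either way. A call with a gripper value outside its range is refused whole. OPENING is the finger opening in mm, from 0 to 85.4, set as the call begins (- or left out, the last holds). The fingers move at their own pace and stop on an object; FORCE is the grip in N (left out, the last holds). Time passes only in rows, so rows that do not move let the fingers close. It gives the time, the measured TCP pose, the force and the opening at its end, in the units of the state.
- ctrl.read_state(): the state, without advancing time (a new reading comes with each control period).
- ctrl.capture(name): name is "scene" or "top" or "wrist"; returns a dict with "img" (420x560x3 uint8, red, green, blue), "range_z" (420x560 float32, m along the optical axis (not along the pixel's ray), 0 where there is no reading), "K" (3x3 intrinsics, pixels), "rvec" (rotation vector, rad) and "tvec" (3), from world to camera coordinates, as OpenCV has them. Camera axes: x right, y down, z forward; pixel columns grow to the right and rows downward; lengths in m; the calibration is good to about 2 mm. The wrist camera is an equidistant fisheye: a pixel r from the principal point sees the ray r / f radians off the axis. A picture is of the moment at which its call begins.
- ctrl.finish_job(): hands the job in, once; it reports no verdict.
The state is a dict: "time": time; "joint_pos": joint angles; "qd": joint speeds; "joint_torque": joint torques, N m; "tool_pos": TCP position; "ee_rot": TCP orientation; "wrist_force": force on the tool from outside, world axes, zero at the start; "torque": the same for the moment, N m; "gripper_width": finger opening in m.
Only numpy, scipy, OpenCV 4.12 (cv2) and the standard library are available. Lean on these libraries where they do the work, as an engineer would, in place of code of your own. Each camera call takes 0.05 s, during which the arm holds its last target. There are 200 camera calls.

## Task

Get the antenna bench ready for a measurement: press the red test button on the blue guard relay box so that its yellow lever drops, then lift the lever all the way back up so that it stays up. Then take the horn carriage by its black grip, slide it along the rail until you feel its ball drop into the single notch, and finish while still gripping it there with the ball in the notch. Leave the loose wrench, brass adapter and jar alone.

Things in the scene. Friction and masses are not known exactly. Their poses are not given: they have to be found in the camera images.
- relay: fixed blue guard relay box with a pale top, 130 (x) x 170 (y) x 60 mm high, on the bench. Origin: centre of its underside; z up; its front is its -x face, towards the robot; yaw varies. The button sits to the right (-y) and the lever to the left (+y), 90 mm apart
- button_top (a point): centre of the top face of the red round test button, diameter 26 mm, standing in a black collar; top face 84 mm above the bench, collar top 70 mm. Site axes are those of the box
- test_button (a joint): travel of the test button, pushed straight down: 0 out, 0.007 m fully in; a spring, 1.4 N at the start and 4.5 N fully in. After about 5 mm of travel the lever tips over and falls by itself, as the button pushes a tail of the lever inside the box
- lever (a joint): angle of the drop lever, rad. 0 = up, leaning 0.25 rad from vertical to the back (+x of the box) against its stop; 1.4 = dropped to the front (-x of the box), 1.15 rad from vertical. Its weight alone (80 g) keeps it at either end, and it is upright at 0.25: lifted past there it falls back to 0
- lever_knob (a point): centre of the yellow cross knob at the lever's end: a cylinder of diameter 16 mm and 24 mm long, lying along the box's y, 70 mm from the lever's hinge on an 8 mm steel rod. It can be pinched on its two end faces from above. Dropped, its centre is 31 mm above the box top. The point moves and turns with the lever
- lever_hinge (a point): point on the lever's hinge axis (along the box's y), in the lever's plane, 2 mm above the box top. Site axes are those of the box
- rail: fixed aluminium bench rail, 450 mm long along its own y, 70 mm wide (feet 120 mm), top 60 mm above the bench. Origin: centre of its underside; yaw varies. On its top, 20 mm to the -x side of the middle line, lies a brass strip, 14 mm wide and 6 mm thick, on which the carriage's ball rolls; the strip has one notch, a 13 mm gap across it
- carriage_pos (a joint): position of the horn carriage along the rail's +y, 0 to 0.22 m between end stops. It starts between 0.004 and 0.03 m. The notch is always ahead, somewhere between 0.06 and 0.16 m; its place varies and must be felt. Sliding friction about 1.5 N; leaving the notch either way takes about 7 N more.
- carriage: the horn carriage: a grey block of 85 mm (x) x 80 mm (y, along the rail), its top 88 mm above the bench, with a black grip fin on its top and a yellow square horn (top 131 mm above the bench) on its far (+x) side. Origin: on the rail's middle line, 68 mm above the bench; axes parallel to the rail's
- grip (a point): centre of the black grip fin that stands on the carriage: 36 mm (x) x 16 mm (y, along the rail) x 50 mm high, its foot 88 mm, this point 113 mm and its top 138 mm above the bench. Pinch it on its two faces that look along the rail
- plunger (a joint): how far the carriage's spring-loaded 16 mm ball (under a red head of 14 mm diameter, in front of the grip fin) has dropped: 0 to 0.0006 m while it rolls on the strip, about 0.0033 m when centred in the notch, over 0.0015 m while the carriage is within 1.8 mm of the notch's centre. The spring presses the ball down with about 5 N
- wrench: loose steel wrench, 150 mm long, lying on the bench between robot and rail; leave alone. Origin: under its middle
- adapter: loose brass coaxial adapter standing on the bench, diameter 28 mm, 45 mm high; leave alone. Origin: centre of its underside
- capjar: loose small jar with blue cap, diameter 56 mm, 70 mm high, beyond the rail; leave alone. Origin: centre of its underside
Not all that is in view belongs to the job. Leave any brown or green look-alike of the relay alone.

How it is judged:
By the outcome, as a careful person would: the job done as asked, in the order asked, and still so for the second after the job is handed in, while the arm keeps its last pose, push and grip.
It also fails if it takes over 72 s, if anything falls off the work surface, if the arm or the gripper's body presses on something with over 40 N, if the wrist force passes 120 N, or if a joint passes its speed limit or range.

## Working session

There is one attempt and no reset: what is moved stays moved. The work goes in short steps, Python scripts to look and compute and a shell command to move; the robot and the scene stay as the last step left them, time stands still between calls to the robot, and variables do not carry over. Pictures are saved under pics/ and viewed, about 8 in all and at most 12, crops included, and the job is handed in when it is done.

```bash
mkdir -p pics; cat > h.py <<'E'
import numpy as np, cv2
from station import ctrl
from scipy.spatial.transform import Rotation as R
def snap(n,f):
    c=ctrl.capture(n); np.savez(f'{f}.npz',**c); cv2.imwrite(f'pics/{f}.png',c['img'][:,:,::-1]); return c
def world(c,u,v,z=None):
    """pinhole pixel -> world, by depth, or on plane z"""
    K=c['K'];Rm=R.from_rotvec(np.ravel(c['rvec'])).as_matrix();t=np.ravel(c['tvec'])
    d=np.array([(u-K[0,2])/K[0,0],(v-K[1,2])/K[1,1],1.])
    o=-Rm.T@t; w=Rm.T@d
    s=float(c['range_z'][int(round(v)),int(round(u))]) if z is None else (z-o[2])/w[2]
    return o+s*w
E
python3 - <<'E'
from h import *
a=snap('scene','scene');b=snap('top','top')
cv2.imwrite('pics/both.png',cv2.resize(np.vstack([a['img'],b['img']])[:,:,::-1],(400,600)))
print(ctrl.read_state())
for c in(a,b):
    Rm=R.from_rotvec(np.ravel(c['rvec'])).as_matrix();print(c['K'],-Rm.T@np.ravel(c['tvec']),Rm)
E
```

```text
{'time': 0.1, 'joint_pos': array([-1.324004  ,  0.46831878, -0.0116106 ,  1.60353198,  0.00598508,
        1.07138176, -0.05629914]), 'qd': array([ 0.00155694, -0.00117659, -0.00053077, -0.00191979,  0.0002118 ,
        0.00064416,  0.00041621]), 'joint_torque': array([ 8.26248997e-04, -5.33519518e+01,  2.12374411e-02, -2.51965177e+01,
        1.14847466e-02,  4.30755608e-03,  8.50500982e-06]), 'tool_pos': array([0.18564503, 0.62237512, 0.21241416]), 'ee_rot': array([ 1.44421200e-01,  9.89515979e-01, -7.99827350e-04, -6.67139901e-05]), 'wrist_force': array([ 0.15805158, -0.59292378, -0.24219588]), 'torque': array([-0.00628456,  0.02761712,  0.00857438]), 'gripper_width': 0.08567922934936448}
[[497.35859249   0.         276.96746632]
 [  0.         497.35859249 210.77088158]
 [  0.           0.           1.        ]] [1.50987856 0.04407397 0.89634309] [[ 1.08171634e-01  9.94132232e-01  5.99669424e-05]
 [ 6.18521603e-01 -6.72541771e-02 -7.82884348e-01]
 [-7.78286531e-01  8.47229698e-02 -6.22167256e-01]]
[[407.66669326   0.         277.13392104]
 [  0.         407.66669326 209.80208915]
 [  0.           0.           1.        ]] [0.30308964 0.1550955  1.10127282] [[-0.02096768 -0.99977393  0.00352674]
 [-0.97367357  0.01961919 -0.227101  ]
 [ 0.22698047 -0.00819568 -0.97386482]]
```

View pics/top.png

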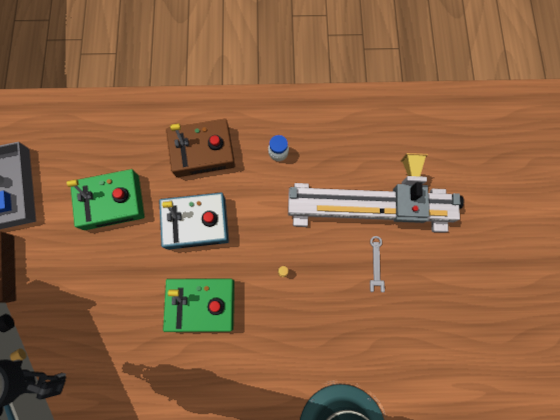

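View pics/scene.png

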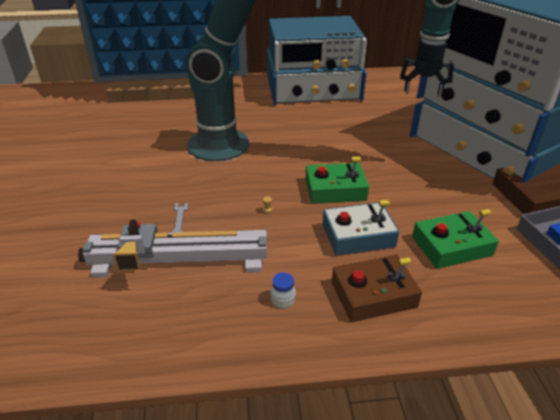

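Candidates for the relay in the top view:
- pale top with blue sides at (194,220)
- green look-alikes at (107,199) and (199,306)
- brown look-alike at (200,148)

I choose (194,220). The carriage is at (412,200), with the grip fin at about (416,187). I'll check both in one close crop.

```bash
python3 - <<'E'
from h import *
a=np.load('top.npz')['img'][:,:,::-1]; b=np.load('scene.npz')['img'][:,:,::-1]
z=lambda i,x,y,w,h,k:cv2.resize(i[y:y+h,x:x+w],None,fx=k,fy=k,interpolation=cv2.INTER_CUBIC)
cv2.imwrite('pics/crop.png',np.vstack([np.hstack([z(a,150,185,80,60,5),z(a,385,150,80,60*1,5)]),np.hstack([z(b,315,195,100,60,4),z(b,75,210,100,60,4)])]))
E
```

```text
(no output)
```

View pics/crop.png

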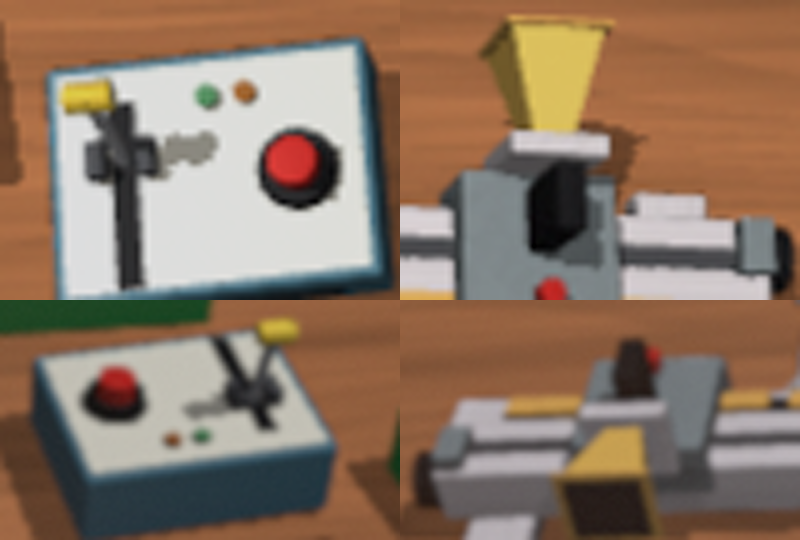

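The crop confirms the blue box with a pale top: button at top-view (208.4,217), knob at (167.4,204.2). The black fin is near (499,..)→ top view (417,187). Next I'll turn these into positions.

```bash
python3 - <<'E'
from h import *
t=dict(np.load('top.npz'))
b=world(t,208.4,217,.084);k=world(t,167.4,204.2)
print('btn',b,world(t,208.4,217),'knob',k)
# per-pixel cloud
K=t['K'];Rm=R.from_rotvec(np.ravel(t['rvec'])).as_matrix();o=-Rm.T@np.ravel(t['tvec'])
v,u=np.mgrid[:420,:560];Z=t['range_z']
P=o+(np.stack([(u-K[0,2])/K[0,0],(v-K[1,2])/K[1,1],np.ones_like(Z)],-1)*Z[...,None])@Rm
np.save('P.npy',P)
def rect(m,n):
    q=P[m][:,:2].astype(np.float32);(c,s,a)=cv2.minAreaRect(q);print(n,len(q),c,s,a,P[m][:,2].mean())
h=P[...,2]
box=lambda u0,u1,v0,v1:(u>=u0)&(u<u1)&(v>=v0)&(v<v1)&(Z>0)
rect(box(152,230,190,250)&(abs(h-.06)<.006),'relaytop')
rect(box(200,217,208,228)&(h>.077)&(h<.095),'button')
rect(box(160,176,198,210)&(h>.11),'knob')
rect(box(285,465,180,225)&(abs(h-.06)<.004),'railtop')
rect(box(395,432,175,215)&(abs(h-.088)<.005),'blocktop')
rect(box(395,440,165,215)&(h>.132)&(h<.145),'fin')
im=t['img'].astype(int);red=(im[...,0]>120)&(im[...,1]<60)
rect(box(405,425,200,215)&red,'plungerhead')
yel=(im[...,0]>150)&(im[...,1]>110)&(im[...,2]<90)
rect(box(300,460,200,225)&yel,'strip')
for uu in range(312,452,4):
  m=box(uu,uu+1,200,222)&yel
  if m.any(): print(uu,P[m][:,:2].mean(0).round(4),end=';')
E
```

```text
btn [0.52487369 0.32218492 0.084     ] [0.52529622 0.32250325 0.08206196] knob [0.54663956 0.41314423 0.1392749 ]
relaytop 2779 (0.5270705819129944, 0.36817678809165955) (0.13022632896900177, 0.17062577605247498) 4.982743740081787 0.059841988262625836
button 84 (0.5262542963027954, 0.32228025794029236) (0.023336125537753105, 0.023556170985102654) 3.6572933197021484 0.08323622733299481
knob 73 (0.5495330095291138, 0.41514942049980164) (0.024064790457487106, 0.014506993815302849) 89.4964370727539 0.13337354430316115
railtop 2920 (0.5618342161178589, -0.11571298539638519) (0.4643254280090332, 0.09040635824203491) 84.293701171875 0.059983315919391295
blocktop 767 (0.5716777443885803, -0.20400574803352356) (0.08151452988386154, 0.1048201471567154) 86.21929931640625 0.08782488014485045
fin 94 (0.5749936103820801, -0.2037135809659958) (0.015949662774801254, 0.03446555510163307) 86.30659484863281 0.1372480628694506
plungerhead 19 (0.5335766077041626, -0.2001529335975647) (0.009512044489383698, 0.010669739916920662) 89.638671875 0.10451424296372318
strip 401 (0.5369777679443359, -0.12729480862617493) (0.33442315459251404, 0.01265800092369318) 86.35796356201172 0.0654106640712152
320 [0.5455 0.0345];324 [0.5453 0.024 ];328 [0.5453 0.0135];332 [0.5449 0.0031];336 [ 0.5439 -0.0076];340 [ 0.5436 -0.018 ];344 [ 0.5429 -0.0281];348 [ 0.5418 -0.0388];352 [ 0.5414 -0.0491];356 [ 0.5412 -0.0596];360 [ 0.5399 -0.0701];364 [ 0.5396 -0.0806];368 [ 0.5395 -0.0911];372 [ 0.5376 -0.1011];376 [ 0.5374 -0.1115];388 [ 0.5358 -0.1433];392 [ 0.5357 -0.1539];432 [ 0.529  -0.2571];436 [ 0.5278 -0.268 ];440 [ 0.5271 -0.2776];444 [ 0.5271 -0.2884];
```

Everything agrees with the given sizes. The button is at (0.526,0.322,0.083), relay yaw is about +5°, the knob (up) is at (0.5495,0.415,0.133), and the fin is at (0.575,-0.204) with rail yaw about -3.3°. The strip gap I can see is near y≈-0.128. First I turn and move above the button.

```bash
python3 -m jog '[[[0,0,0,0,0,-0.126],[0,0,0,0,0,-0.126],[0,0,0,0,0,-0.126],[-24,-25,0,0,0,0],[-24,-25,0,0,0,0],[-24,-25,0,0,0,0],[-24,-25,0,0,0,0],[-24,-25,0,0,0,0],[-24,-25,0,0,0,0],[-24,-25,0,0,0,0],[-24,-25,0,0,0,0],[-24,-25,0,0,0,0],[-24,-25,0,0,0,0],[-24,-25,0,0,0,0],[-24,-25,0,0,0,0],[-24,-25,0,0,0,0],[0,0,0,0,0,0]]]' 0 30
cat >> h.py <<'E'
def to(x,y,z,yaw=None):
    """tool-axis shift in mm to TCP target; rz needed for tool y at world angle yaw(deg)"""
    s=ctrl.read_state();M=R.from_quat(s['ee_rot']).as_matrix()
    a=np.degrees(np.arctan2(M[1,1],M[0,1]));print('tooly',a.round(2),'tilt',np.degrees(np.arccos(-M[2,2])).round(2),'tcp',s['tool_pos'].round(4),'F',s['wrist_force'].round(2),'w',round(s['gripper_width'],4))
    print('shift',(M.T@(np.array([x,y,z])-s['tool_pos'])*1000).round(1), '' if yaw is None else -np.radians(yaw-a))
E
python3 -c "
from h import *
to(.526,.3223,.115,95)"
```

```text
time: 1.8
tool_pos: [0.5294, 0.3209, 0.2128]
ee_rot: [-0.04, 0.999, -0.002, 0.001]
wrist_force: [1.2, -0.4, 0.1]
gripper_width: -0.0
tooly 94.55 tilt 0.21 tcp [0.5294 0.3209 0.2128] F [ 1.17 -0.45  0.15] w -0.0
shift [ 3.5  2.  97.8] -0.007846258283285073
```

```bash
python3 -m jog '[[[3.5,2,20,0,0,0],[0,0,30,0,0,0],[0,0,30,0,0,0],[0,0,15,0,0,0],[0,0,8,0,0,0],[0,0,0,0,0,0],[0,0,0,0,0,0]]]'
python3 -m jog '[[[0,0,2,0,0,0],[0,0,2,0,0,0],[0,0,2,0,0,0],[0,0,2,0,0,0],[0,0,2,0,0,0],[0,0,2,0,0,0],[0,0,2,0,0,0],[0,0,0,0,0,0],[0,0,0,0,0,0]]]'
```

```text
time: 2.5
tool_pos: [0.5222, 0.3289, 0.1114]
ee_rot: [-0.044, 0.999, 0.0, 0.001]
wrist_force: [-0.2, -0.9, -0.3]
gripper_width: -0.0003
time: 3.4
tool_pos: [0.5215, 0.3283, 0.0962]
ee_rot: [-0.044, 0.999, -0.0, -0.0]
wrist_force: [0.1, 0.1, -0.4]
gripper_width: -0.0
```

```bash
python3 -m jog '[[[-2,-3.2,-1,0,0,0],[-2,-3.2,-1,0,0,0],[0,0,0,0,0,0],[0,0,2,0,0,0],[0,0,2,0,0,0],[0,0,2,0,0,0],[0,0,1,0,0,0],[0,0,0,0,0,0],[0,0,0,0,0,0]]]'
python3 -m jog '[[[0,0,1,0,0,0],[0,0,1,0,0,0],[0,0,1,0,0,0],[0,0,0,0,0,0],[0,0,0,0,0,0],[0,0,0,0,0,0]]]'
```

```text
time: 4.3
tool_pos: [0.526, 0.3223, 0.0912]
ee_rot: [-0.044, 0.999, -0.0, -0.0]
wrist_force: [0.5, -0.2, 0.2]
gripper_width: -0.0
time: 4.9
tool_pos: [0.5261, 0.3223, 0.0883]
ee_rot: [-0.044, 0.999, 0.0, 0.0]
wrist_force: [0.1, -0.4, 0.0]
gripper_width: 0.0001
```

```bash
python3 -m jog '[[[0,0,1,0,0,0],[0,0,1,0,0,0],[0,0,1,0,0,0],[0,0,0,0,0,0],[0,0,0,0,0,0]]]'
python3 -c "
from h import *
c=snap('scene','s2')
cv2.imwrite('pics/s2c.png',cv2.resize(c['img'][100:270,280:450,::-1],None,fx=3.5,fy=3.5,interpolation=cv2.INTER_CUBIC))"
```

```text
time: 5.4
tool_pos: [0.526, 0.3223, 0.0852]
ee_rot: [-0.044, 0.999, -0.0, -0.0]
wrist_force: [0.0, -0.5, 0.1]
gripper_width: -0.0003
```

View pics/s2c.png

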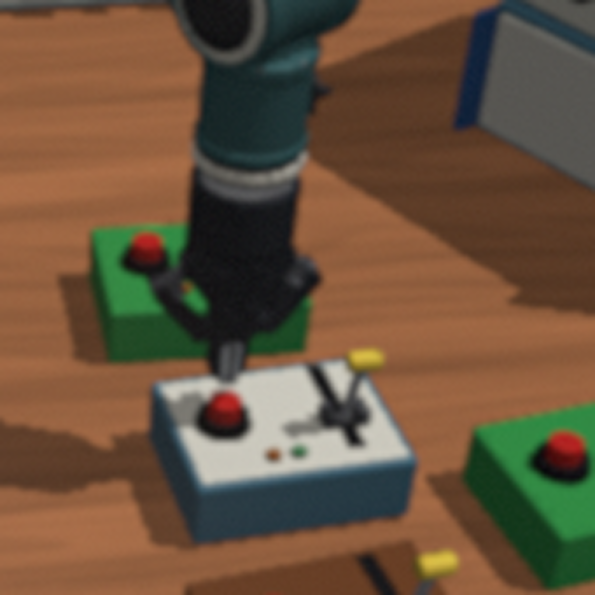

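The crop shows the fingertips at (229,378), above or behind the button at (227,410), and the lever still up. I'll measure the gap with depth.

```bash
python3 - <<'E'
from h import *
c=dict(np.load('s2.npz'))
for n,(x,y) in dict(tip=(229,370),tip2=(232,355),btn=(226,408),knob=(366,360)).items():
    print(n,world(c,280+x/3.5,100+y/3.5).round(4))
to(.526,.3223,.0852)
t=snap('top','t2')
print('btn top',world(t,208.4,217).round(4))
E
```

```text
tip [0.5352 0.3255 0.1186]
tip2 [0.5338 0.3269 0.1311]
btn [0.5361 0.3261 0.0836]
knob [0.5563 0.4193 0.136 ]
tooly 95.05 tilt 0.0 tcp [0.5261 0.3223 0.0853] F [-0.49 -0.7   0.  ] w 0.0003
shift [0.1 0.  0.1] 
btn top [0.4091 0.2349 0.6152]
```

```bash
python3 - <<'E'
from h import *
c=dict(np.load('s2.npz'))
for v in range(190,222,2): print(v,[world(c,u,v)[[0,2]].round(3).tolist() for u in (343,345,347)])
w=snap('wrist','w2')
print(w['K'],w['rvec'],w['tvec']); Rm=R.from_rotvec(np.ravel(w['rvec'])).as_matrix();print(-Rm.T@np.ravel(w['tvec']),Rm[2])
z=lambda i:cv2.resize(i[:,:,::-1],(560,420))
cv2.imwrite('pics/w2.png',np.vstack([w['img'][:,:,::-1]]))
E
```

```text
190 [[0.54, 0.172], [0.543, 0.174], [0.519, 0.156]]
192 [[0.537, 0.164], [0.537, 0.163], [0.533, 0.16]]
194 [[0.534, 0.156], [0.537, 0.157], [0.536, 0.156]]
196 [[0.54, 0.154], [0.536, 0.15], [0.539, 0.152]]
198 [[0.538, 0.146], [0.533, 0.142], [0.535, 0.143]]
200 [[0.535, 0.137], [0.534, 0.136], [0.537, 0.138]]
202 [[0.537, 0.133], [0.536, 0.131], [0.532, 0.127]]
204 [[0.538, 0.127], [0.538, 0.126], [0.537, 0.125]]
206 [[0.538, 0.12], [0.536, 0.118], [0.538, 0.119]]
208 [[0.533, 0.11], [0.535, 0.111], [0.533, 0.109]]
210 [[0.485, 0.065], [0.484, 0.063], [0.484, 0.062]]
212 [[0.52, 0.086], [0.523, 0.088], [0.521, 0.086]]
214 [[0.531, 0.088], [0.532, 0.089], [0.529, 0.086]]
216 [[0.536, 0.086], [0.537, 0.087], [0.536, 0.084]]
218 [[0.54, 0.083], [0.538, 0.08], [0.536, 0.078]]
220 [[0.537, 0.073], [0.538, 0.073], [0.536, 0.071]]
[[325.1922621    0.         277.72336313]
 [  0.         325.1922621  208.34512781]
 [  0.           0.           1.        ]] [-1.95668828 -2.1368792  -0.35661584] [-0.27508258 -0.52300369  0.07908946]
[0.44305779 0.31517585 0.24458619] [ 0.32315602  0.02883896 -0.94590618]
```

View pics/w2.png

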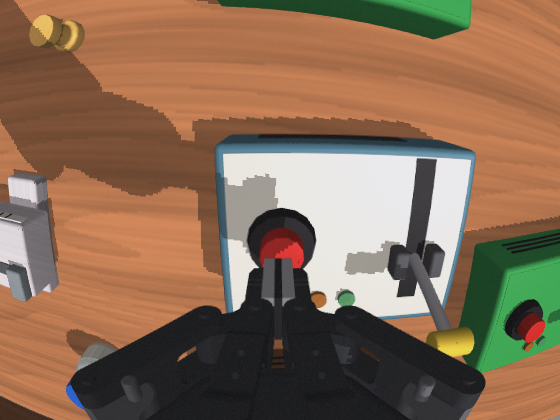

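The wrist view shows the closed tips over the red button (285,250) with a gap and the lever still up. Scene depth puts the tips at z≈0.108, about 23 mm above the reported TCP and not the 11 mm below it that the spec gives. The lateral position is fine. I'll go on by depth and by feel.

```bash
python3 -m jog '[[[0,0,5,0,0,0],[0,0,5,0,0,0],[0,0,5,0,0,0],[0,0,3,0,0,0],[0,0,0,0,0,0],[0,0,0,0,0,0]]]'
python3 -m jog '[[[0,0,1,0,0,0],[0,0,1,0,0,0],[0,0,1,0,0,0],[0,0,1,0,0,0],[0,0,0,0,0,0],[0,0,0,0,0,0]]]'
python3 -m jog '[[[0,0,1,0,0,0],[0,0,1,0,0,0],[0,0,1,0,0,0],[0,0,0,0,0,0],[0,0,0,0,0,0]]]'
```

```text
time: 6.15
tool_pos: [0.526, 0.3223, 0.0672]
ee_rot: [-0.044, 0.999, -0.0, -0.0]
wrist_force: [-0.2, 1.0, -0.1]
gripper_width: -0.0
time: 6.75
tool_pos: [0.5263, 0.3224, 0.0635]
ee_rot: [-0.044, 0.999, 0.0, 0.0]
wrist_force: [0.1, -0.6, 2.2]
gripper_width: 0.0002
time: 7.25
tool_pos: [0.5263, 0.3224, 0.0604]
ee_rot: [-0.044, 0.999, 0.0, 0.0]
wrist_force: [-0.7, 0.1, 3.9]
gripper_width: -0.0005
```

```bash
python3 -m jog '[[[0,0,1,0,0,0],[0,0,1,0,0,0],[0,0,0.5,0,0,0],[0,0,0,0,0,0],[0,0,0,0,0,0],[0,0,0,0,0,0]]]'
python3 - <<'E'
from h import *
P=np.load('P.npy')
c=snap('scene','s3');Z=c['range_z']
im=c['img'].astype(int);m=(im[...,0]>150)&(im[...,1]>120)&(im[...,2]<90)
m[:, :330]=0;m[:,400:]=0;m[:190]=0;m[260:]=0
v,u=np.nonzero(m);print(len(u));q=np.array([world(c,a,b) for a,b in zip(u,v)]);print(np.median(q,0),u.mean(),v.mean())
E
```

```text
time: 7.85
tool_pos: [0.5263, 0.3224, 0.059]
ee_rot: [-0.044, 0.999, 0.0, 0.0]
wrist_force: [-2.0, -0.9, 11.3]
gripper_width: 0.0
41
[0.47203755 0.41393166 0.09827853] 371.9512195121951 195.0487804878049
```

The button is fully in at 11 N, and the knob is now at the front (≈0.470,0.410,0.09), so the lever has dropped. Contact height puts the shut tips at tool z + 0.0195. Next I lift and go above the dropped knob.

```bash
python3 -m jog '[[[0,0,-10,0,0,0],[0,0,-25,0,0,0],[0,0,-25,0,0,0],[0,0,-10,0,0,0],[10,18,0,0,0,0],[15,28,0,0,0,0],[15,28,0,0,0,0],[10,18,0,0,0,0],[0,0,0,0,0,0],[0,0,0,0,0,0],[0,0,0,0,0,0]]]' 45 30
python3 - <<'E'
from h import *
to(.4686,.4095,.058,95)
w=snap('wrist','w4');c=snap('scene','s4')
s=cv2.resize(c['img'][110:250,290:477],(560,420),interpolation=cv2.INTER_CUBIC)
cv2.imwrite('pics/m4.png',cv2.resize(np.hstack([w['img'],s])[:,:,::-1],(800,300)))
t=snap('top','t4')
E
```

```text
time: 9.0
tool_pos: [0.4691, 0.4078, 0.1273]
ee_rot: [-0.043, 0.999, -0.001, -0.0]
wrist_force: [0.4, -0.0, -0.3]
gripper_width: 0.0453
tooly 94.93 tilt 0.08 tcp [0.4691 0.4078 0.1273] F [ 0.42 -0.05 -0.3 ] w 0.0453
shift [ 0.3  1.8 69.3] -0.0011388575625576958
```

View pics/m4.png

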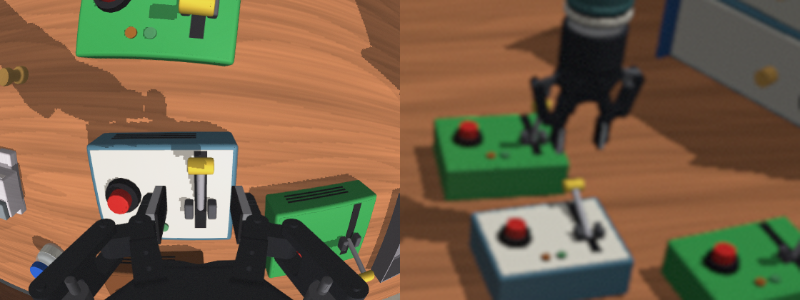

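The wrist view shows the dropped lever and its knob (202,166) centred between the open fingers. I descend and close.

```bash
python3 -m jog '[[[0,1.8,15,0,0,0],[0,0,20,0,0,0],[0,0,15,0,0,0],[0,0,10,0,0,0],[0,0,6,0,0,0],[0,0,0,0,0,0],[0,0,0,0,0,0]]]'
python3 -m jog '[[[0,0,0,0,0,0],[0,0,0,0,0,0],[0,0,0,0,0,0],[0,0,0,0,0,0],[0,0,0,0,0,0]]]' 10 20
python3 - <<'E'
from h import *
to(.4686,.4095,.058,95)
c=snap('scene','s5')
s=cv2.resize(c['img'][140:230,310:430],(800,600),interpolation=cv2.INTER_CUBIC)
cv2.imwrite('pics/s5c.png',s[:,:,::-1])
E
```

```text
time: 9.85
tool_pos: [0.4683, 0.4116, 0.0621]
ee_rot: [-0.044, 0.999, 0.0, 0.0]
wrist_force: [0.6, 0.3, -0.3]
gripper_width: 0.045
time: 10.35
tool_pos: [0.4685, 0.4098, 0.0628]
ee_rot: [-0.044, 0.999, -0.001, 0.0]
wrist_force: [-0.6, -4.5, 4.5]
gripper_width: 0.0235
tooly 95.03 tilt 0.11 tcp [0.4685 0.4098 0.0628] F [-0.58 -4.45  4.49] w 0.0235
shift [-0.  -0.3  4.8] 0.00047269799894560864
```

View pics/s5c.png

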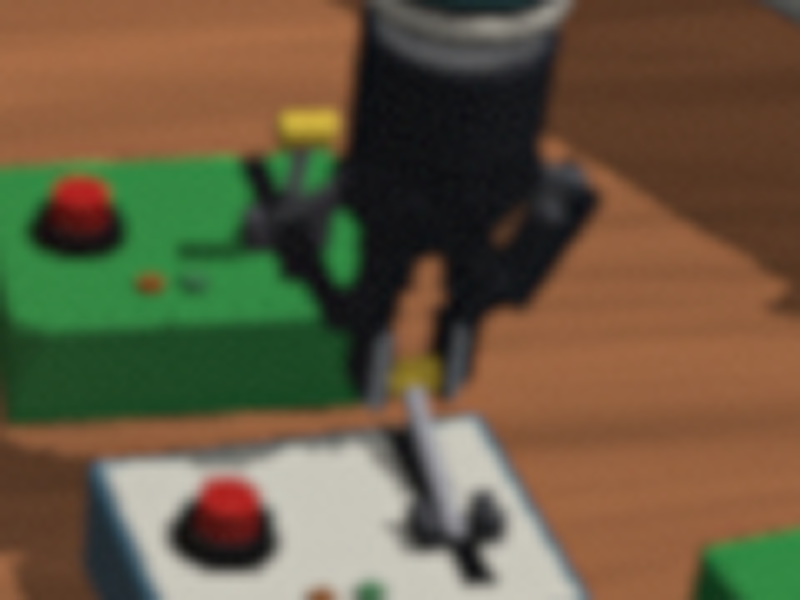

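The knob is pinched (width 23.5 mm). I now carry it along the 70 mm arc past upright.

```bash
python3 -m jog '[[[-2.5,0,-4.6,0,0,0],[-2.5,0,-4.6,0,0,0],[-3.1,0,-4.2,0,0,0],[-3.2,0,-4.2,0,0,0],[-3.7,0,-3.7,0,0,0],[-3.8,0,-3.6,0,0,0],[-4.2,0,-3.1,0,0,0],[-4.3,0,-3.1,0,0,0],[-4.6,0,-2.4,0,0,0],[-4.7,0,-2.4,0,0,0],[-5,0,-1.7,0,0,0],[-5,0,-1.6,0,0,0],[0,0,0,0,0,0],[0,0,0,0,0,0]]]'
python3 -m jog '[[[-5.1,0,-1,0,0,0],[-5.2,0,-0.9,0,0,0],[-5.2,0,-0.2,0,0,0],[-5.3,0,0,0,0,0],[-4.5,0,0.5,0,0,0],[-4.5,0,0.5,0,0,0],[0,0,0,0,0,0],[0,0,0,0,0,0]]]'
```

```text
time: 11.8
tool_pos: [0.5146, 0.4139, 0.1012]
ee_rot: [-0.044, 0.999, -0.001, -0.001]
wrist_force: [-1.8, -5.9, 0.2]
gripper_width: 0.0236
time: 12.6
tool_pos: [0.5453, 0.4167, 0.1031]
ee_rot: [-0.044, 0.999, -0.001, 0.0]
wrist_force: [-1.0, -6.6, 2.3]
gripper_width: 0.0235
```

```bash
python3 -m jog '[[[0,0,0,0,0,0],[0,0,0,0,0,0],[0,0,0,0,0,0],[0,0,-10,0,0,0],[0,0,-20,0,0,0],[0,0,-25,0,0,0],[0,0,-25,0,0,0],[0,0,-20,0,0,0],[0,0,0,0,0,0]]]' 50 30
python3 - <<'E'
from h import *
c=snap('scene','s6')
s=cv2.resize(c['img'][140:260,310:470],(800,600),interpolation=cv2.INTER_CUBIC)
cv2.imwrite('pics/s6c.png',s[:,:,::-1])
im=c['img'].astype(int);m=(im[...,0]>150)&(im[...,1]>120)&(im[...,2]<90)
m[:, :330]=0;m[:,400:]=0;m[:180]=0;m[250:]=0
v,u=np.nonzero(m);print(len(u));q=np.array([world(c,a,b) for a,b in zip(u,v)]);print(np.median(q,0),u.mean(),v.mean())
E
```

```text
time: 13.5
tool_pos: [0.5458, 0.4199, 0.2068]
ee_rot: [-0.044, 0.999, 0.003, 0.003]
wrist_force: [-0.6, -0.2, 1.4]
gripper_width: 0.05
42
[0.55154664 0.4203342  0.13704329] 384.45238095238096 201.16666666666666
```

View pics/s6c.png

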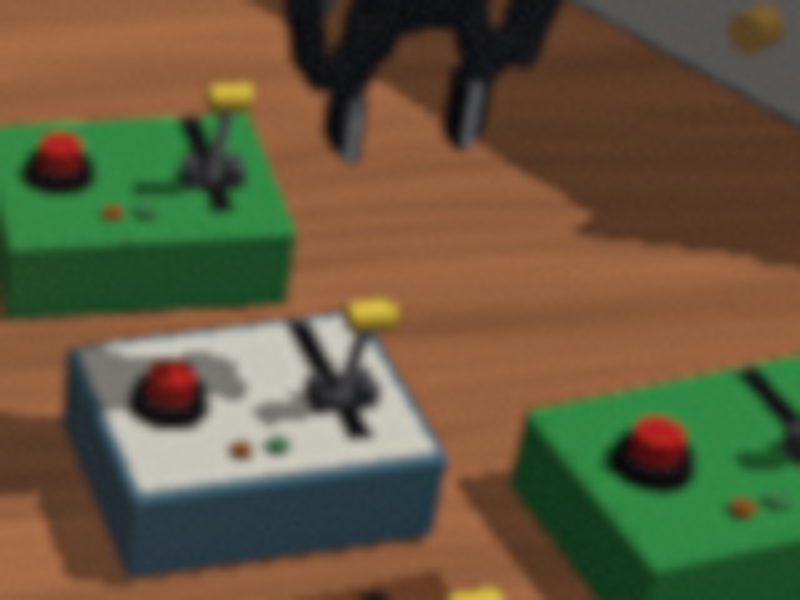

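The lever stands up again: the yellow knob at scene (384.5,201) matches its position before the press. Next I go to the carriage with the turn to 86.7°.

```bash
python3 -m jog '[[[0,0,0,0,0,0.145],[-3.6,-25,0,0,0,0],[-3.6,-36,0,0,0,0],[-3.6,-36,0,0,0,0],[-3.6,-36,0,0,0,0],[-3.6,-36,0,0,0,0],[-3.6,-36,0,0,0,0],[-3.6,-36,0,0,0,0],[-3.6,-36,0,0,0,0],[-3.6,-36,0,0,0,0],[-3.6,-36,0,0,0,0],[-3.6,-36,0,0,0,0],[-3.6,-36,0,0,0,0],[-3.6,-36,0,0,0,0],[-3.6,-36,0,0,0,0],[-3.6,-36,0,0,0,0],[-3.6,-36,0,0,0,0],[-3.6,-36,0,0,0,0],[-3.6,-20,0,0,0,0]]]' 55 40
python3 -m jog '[[[0,0,0,0,0,0],[0,0,0,0,0,0]]]'
python3 - <<'E'
from h import *
to(.575,-.2037,.087,86.7)
w=snap('wrist','w7');cv2.imwrite('pics/w7.png',w['img'][:,:,::-1])
E
```

```text
time: 15.45
tool_pos: [0.5722, -0.2093, 0.201]
ee_rot: [0.03, 1.0, -0.001, -0.001]
wrist_force: [-0.0, 0.2, 0.4]
gripper_width: 0.0549
time: 15.65
tool_pos: [0.5729, -0.205, 0.201]
ee_rot: [0.029, 1.0, 0.001, -0.001]
wrist_force: [0.2, 1.0, 0.4]
gripper_width: 0.0549
tooly 86.72 tilt 0.12 tcp [ 0.5729 -0.205   0.201 ] F [0.17 1.02 0.36] w 0.0549
shift [ -2.2   1.3 114. ] 0.0003388506923577709
```

View pics/w7.png

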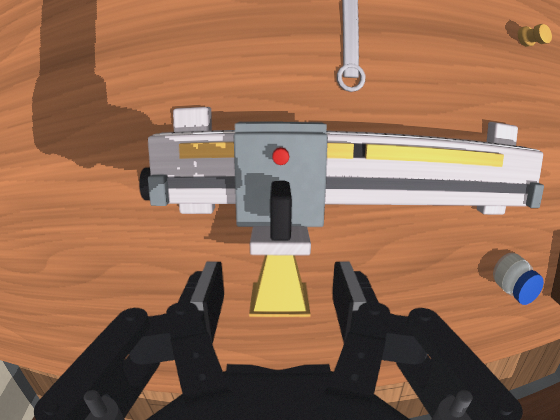

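The wrist view shows the fin (281,210) centred between the jaws, with the plunger head at (281,156) and the strip gap at about (360,150). I descend and grip.

```bash
python3 -m jog '[[[-2.2,1.3,10,0,0,0],[0,0,25,0,0,0],[0,0,25,0,0,0],[0,0,25,0,0,0],[0,0,20,0,0,0],[0,0,12,0,0,0],[0,0,7,0,0,0],[0,0,0,0,0,0],[0,0,0,0,0,0]]]'
python3 -m jog '[[[0,0,0,0,0,0],[0,0,0,0,0,0],[0,0,0,0,0,0],[0,0,0,0,0,0],[0,0,0,0,0,0],[0,0,0,0,0,0]]]' 5 50
python3 -c "
from h import *
to(.575,-.2037,.077,86.7)"
```

```text
time: 16.6
tool_pos: [0.5764, -0.2044, 0.0788]
ee_rot: [0.028, 1.0, -0.0, 0.001]
wrist_force: [-0.5, 0.4, 0.5]
gripper_width: 0.0547
time: 17.2
tool_pos: [0.5762, -0.2043, 0.0789]
ee_rot: [0.029, 1.0, 0.0, 0.001]
wrist_force: [-0.8, 1.7, 5.8]
gripper_width: 0.0155
tooly 86.71 tilt 0.07 tcp [ 0.5762 -0.2043  0.0789] F [-0.8   1.71  5.84] w 0.0155
shift [1.3 0.6 1.9] 0.00023999052569071818
```

Gripped (15.5 mm). Before sliding I'll get the strip gap position from the stored top picture, to know where to start feeling.

```bash
python3 - <<'E'
from h import *
t=dict(np.load('top.npz'));P=np.load('P.npy');im=t['img'].astype(int)
for u in range(374,394): 
    v=int(round(210.6+(u-382)*.03)); print(u,im[v,u],world(t,u,v,.066)[:2].round(4))
E
python3 -m jog '[[[0,2,0,0,0,0],[0,4,0,0,0,0],[0,4,0,0,0,0],[0,4,0,0,0,0],[0,4,0,0,0,0],[0,4,0,0,0,0],[0,4,0,0,0,0],[0,4,0,0,0,0],[0,4,0,0,0,0],[0,4,0,0,0,0],[0,2,0,0,0,0],[0,0,0,0,0,0],[0,0,0,0,0,0]]]'
```

```text
374 [219 171  86] [ 0.5388 -0.1063]
375 [219 172  87] [ 0.5387 -0.109 ]
376 [219 172  87] [ 0.5387 -0.1116]
377 [219 172  86] [ 0.5386 -0.1142]
378 [219 172  87] [ 0.5385 -0.1168]
379 [180 142  72] [ 0.5358 -0.1192]
380 [22 22 24] [ 0.5358 -0.1218]
381 [28 28 30] [ 0.5357 -0.1244]
382 [29 27 30] [ 0.5357 -0.127 ]
383 [46 39 31] [ 0.5356 -0.1296]
384 [147 114  59] [ 0.5356 -0.1322]
385 [219 168  85] [ 0.5355 -0.1348]
386 [219 168  85] [ 0.5355 -0.1375]
387 [219 169  85] [ 0.5354 -0.1401]
388 [219 169  85] [ 0.5353 -0.1427]
389 [219 169  86] [ 0.5353 -0.1453]
390 [219 168  85] [ 0.5352 -0.1479]
391 [219 169  85] [ 0.5352 -0.1505]
392 [219 168  85] [ 0.5351 -0.1531]
393 [219 168  85] [ 0.5351 -0.1557]
time: 18.5
tool_pos: [0.5787, -0.1652, 0.0789]
ee_rot: [0.029, 1.0, -0.0, 0.001]
wrist_force: [-0.5, -2.8, 6.5]
gripper_width: 0.0154
```

```bash
python3 -m jog '[[[0,4,0,0,0,0],[0,4,0,0,0,0],[0,4,0,0,0,0],[0,4,0,0,0,0],[0,4,0,0,0,0],[0,4,0,0,0,0],[0,2,0,0,0,0],[0,0,0,0,0,0],[0,0,0,0,0,0]]]'
python3 -m jog '[[[0,1,0,0,0,0],[0,1,0,0,0,0],[0,0,0,0,0,0]]]'
python3 -m jog '[[[0,1,0,0,0,0],[0,1,0,0,0,0],[0,0,0,0,0,0]]]'
python3 -m jog '[[[0,1,0,0,0,0],[0,0,0,0,0,0],[0,0,0,0,0,0]]]'
python3 -m jog '[[[0,1,0,0,0,0],[0,0,0,0,0,0],[0,0,0,0,0,0]]]'
python3 -m jog '[[[0,1,0,0,0,0],[0,0,0,0,0,0],[0,0,0,0,0,0]]]'
python3 -m jog '[[[0,1,0,0,0,0],[0,0,0,0,0,0],[0,0,0,0,0,0]]]'
```

```text
time: 19.4
tool_pos: [0.5804, -0.1392, 0.0789]
ee_rot: [0.029, 1.0, -0.0, 0.001]
wrist_force: [-0.4, -1.6, 6.3]
gripper_width: 0.0154
time: 19.7
tool_pos: [0.5805, -0.1378, 0.0789]
ee_rot: [0.029, 1.0, -0.001, 0.001]
wrist_force: [0.2, -2.9, 5.7]
gripper_width: 0.0156
time: 20.0
tool_pos: [0.5806, -0.1356, 0.079]
ee_rot: [0.029, 1.0, -0.001, 0.001]
wrist_force: [0.0, -3.1, 6.0]
gripper_width: 0.0154
time: 20.3
tool_pos: [0.5807, -0.1342, 0.079]
ee_rot: [0.029, 1.0, -0.0, 0.001]
wrist_force: [0.2, -1.6, 5.8]
gripper_width: 0.0154
time: 20.6
tool_pos: [0.5808, -0.1329, 0.0789]
ee_rot: [0.029, 1.0, -0.0, 0.001]
wrist_force: [-0.1, -2.0, 6.5]
gripper_width: 0.0154
time: 20.9
tool_pos: [0.5809, -0.1315, 0.0789]
ee_rot: [0.029, 1.0, 0.0, 0.001]
wrist_force: [0.6, -0.7, 6.4]
gripper_width: 0.0156
time: 21.2
tool_pos: [0.5809, -0.1303, 0.0789]
ee_rot: [0.029, 1.0, 0.0, 0.001]
wrist_force: [0.3, 0.9, 7.1]
gripper_width: 0.0154
```

The pull has turned positive, so the notch is drawing the carriage in. I'll continue in 1 mm steps.

```bash
for i in 1; do :; done
python3 -m jog '[[[0,1,0,0,0,0],[0,0,0,0,0,0],[0,0,0,0,0,0]]]'
python3 -m jog '[[[0,1,0,0,0,0],[0,0,0,0,0,0],[0,0,0,0,0,0]]]'
python3 -m jog '[[[0,1,0,0,0,0],[0,0,0,0,0,0],[0,0,0,0,0,0]]]'
```

```text
time: 21.5
tool_pos: [0.581, -0.1289, 0.0789]
ee_rot: [0.028, 1.0, 0.0, 0.001]
wrist_force: [-1.0, 0.9, 6.4]
gripper_width: 0.0153
time: 21.8
tool_pos: [0.581, -0.1288, 0.079]
ee_rot: [0.029, 1.0, -0.0, 0.001]
wrist_force: [0.3, -1.3, 6.1]
gripper_width: 0.0154
time: 22.1
tool_pos: [0.5811, -0.1287, 0.0789]
ee_rot: [0.029, 1.0, -0.001, 0.001]
wrist_force: [0.6, -3.0, 5.5]
gripper_width: 0.0153
```

It has stalled at y=-0.1287 while the command moved on. I'll confirm with 1.5 mm more against the notch wall, then relax to neutral.

```bash
python3 -m jog '[[[0,1,0,0,0,0],[0,0.5,0,0,0,0],[0,0,0,0,0,0],[0,0,0,0,0,0]]]'
python3 -m jog '[[[0,-1.5,0,0,0,0],[0,-1.5,0,0,0,0],[0,0,0,0,0,0],[0,0,0,0,0,0],[0,0,0,0,0,0]]]'
```

```text
time: 22.5
tool_pos: [0.5811, -0.1286, 0.0789]
ee_rot: [0.029, 1.0, -0.001, 0.001]
wrist_force: [1.1, -4.7, 5.8]
gripper_width: 0.0155
time: 23.0
tool_pos: [0.581, -0.1288, 0.079]
ee_rot: [0.029, 1.0, 0.0, 0.001]
wrist_force: [-0.5, 0.7, 6.7]
gripper_width: 0.0158
```

The force went to -4.7 N with no motion and dropped to about 0 when backed off, so the ball is seated. Last check: lever, loose items and plunger head.

```bash
python3 - <<'E'
from h import *
c=snap('scene','s9');t=snap('top','t9')
def ctr(c,f,b):
    im=c['img'].astype(int);m=np.zeros(im.shape[:2],bool);m[b[2]:b[3],b[0]:b[1]]=1
    v,u=np.nonzero(m&f(im));return len(u),u.mean().round(1),v.mean().round(1),np.median([world(c,a,d) for a,d in zip(u,v)],0).round(4)
yel=lambda i:(i[...,0]>150)&(i[...,1]>120)&(i[...,2]<90);red=lambda i:(i[...,0]>120)&(i[...,1]<60)
for n,s0 in(('scene0',dict(np.load('scene.npz'))),('now',c)): print(n,'knob',ctr(s0,yel,(340,400,190,225)),'adapter',ctr(s0,yel,(258,276,195,216)))
p=np.vstack([cv2.resize(t['img'][150:300,250:470],(660,450)),])
cv2.imwrite('pics/t9.png',p[:,:,::-1])
w=snap('wrist','w9'); to(.581,-.1288,.079)
E
```

```text
scene0 knob (40, np.float64(384.4), np.float64(201.3), array([0.5522, 0.4204, 0.1372])) adapter (49, np.float64(267.6), np.float64(201.4), array([0.3914, 0.1392, 0.0462]))
now knob (42, np.float64(384.5), np.float64(201.2), array([0.5521, 0.4208, 0.1379])) adapter (55, np.float64(267.5), np.float64(201.4), array([0.3936, 0.1391, 0.046 ]))
tooly 86.73 tilt 0.12 tcp [ 0.581  -0.1288  0.0789] F [-0.73 -0.22  5.64] w 0.0149
shift [ 0.  -0.  -0.1]
```

View pics/t9.png

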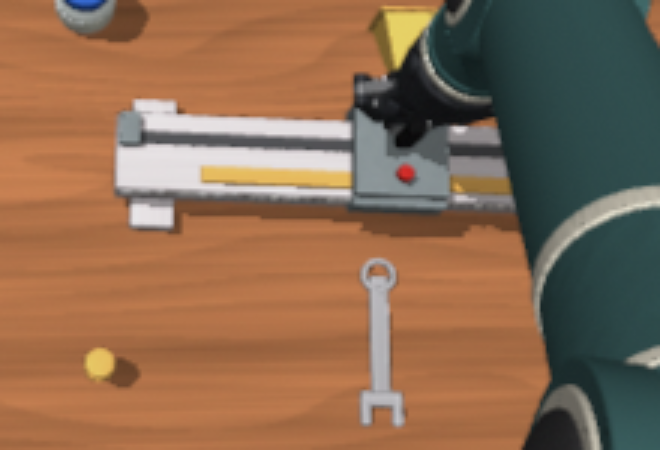

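The knob is at its original "up" spot. The carriage covers the gap with the plunger head at crop (405,173), and the wrench, adapter and jar have not moved. I hand it in.

```bash
python3 -c "
from h import *
print(ctrl.finish_job())"
```

```text
the job is handed in; nothing more can be done
None
```

The job is done and handed in, at about 23 s on the robot's clock, with the carriage still gripped in the notch.

- **Relay:** I pressed the red button on the blue, pale-topped box fully in, at 11 N, and the knob dropped to the front. I then pinched the knob and carried it up past upright. After release it stayed at its original "up" spot, within 1 mm in the scene camera.
- **Carriage:** I gripped the fin at 50 N and slid it along the rail. At y ≈ -0.129 the rail force reversed to about +0.9 N, then rose to -4.7 N with no motion, and fell to about 0 N when I backed off. That is about 76 mm of travel and matches the strip gap seen in the images. I did not measure the plunger drop directly.
- **Loose things:** the adapter is unmoved by measurement. The wrench and jar look untouched in the last picture.

**Disagreements:**
- The shut fingertips touched the button about 20 mm above the reported tool position, where the description puts them 11 mm below it. I worked from the depth images and from touch instead.
- About 6 N of vertical force stayed on the wrist after gripping the fin. I left it, as it did not hinder the slide.

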